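# Press the lantern pegs home

## Robot

A 6-joint arm with a two-finger parallel gripper is mounted at the origin on the work surface. World frame = base frame: x ahead of the robot, y to its left, z up, the work surface at z = 0. Lengths are in m, angles in degrees, forces in N, time in s.
With the tool pointing down it reaches from about 0.375 to 0.825 m from the base axis. Payload 5.5 kg.
Tool frame: the origin (TCP) lies on the centre line of the jaws, within the pads' length; the fingertips stand 22 mm ahead of it and the grasp point (between the pads) lies 3 mm ahead of it; z points along the fingers, y is the line along which they close (so a half turn about z gives the same grasp; the last joint's range is limited). The gripper opens to 85 mm and grips with 20 to 120 N. Pads are 22 mm wide; open, the fingers measure 114 mm over their backs; the gripper's body (76 mm by 85 mm) begins 54 mm behind the grasp point. The pads swing forward as they close: fully open they stand 13 mm farther back than shut.
Start: joints at [70.302, 17.962, -2.699, 69.339, 0, 90], TCP at [0.202, 0.565, 0.253] pointing down, gripper open.
Joint ranges: [-152.73, 152.73], [-39.44, 99.34], [-58.76, 71.6], [-118.89, 123.64], [-81.53, 83.1], [-180, 180]. Speed limits (degrees/s): [136.94, 136.94, 172.46, 180, 180, 180].

## Interface

Orientations are given as a 3x3 rotation matrix whose columns are the frame's x, y, z axes.
In Python, from workcell import ctrl, optics, ticket gives the robot as it stands. The module is installed in compiled form; this text tells all that it offers.
- The arm moves only by the tool servo_tool, never from a script. Its argument "targets" is a list of rows, each a list of 3 entries, a list of its own where there are three numbers: the shift along the world's x, y, z in cm, then the turn, a rotation vector about the world's x, y, z in rad, then the closure, from -1 (fully open) to 1 (shut). A call has 1 to 8 rows; each row shifts and turns the commanded pose from where the row before left it; what a row does not reach is not made up. A row lasts 1/8 s, in which the tool goes at most 62.5 mm and 10.7 degrees, less where a joint would pass 70% of its speed; a pose out of reach is approached as far as the arm can. A call is refused whole if a number of a shift passes 6.25 or a number of a turn 0.188, either way. A call with a gripper value outside its range is refused whole. The fingers move at their own pace and stop on an object; "squeeze" is the grip in N (left out, the last holds). Time passes only in rows, so rows that do not move let the fingers close. It gives the time, the measured TCP pose, the force, the opening and the grip force at its end, in the units of the state.
- ctrl.observe(): the state, without advancing time (a new reading comes with each control period).
- optics.camera(name): name is "scene" or "top"; returns (picture, depth): 420x560x3 uint8, red, green, blue; 420x560 float32, m along the optical axis (not along the pixel's ray), 0 where there is no reading.
- optics.get_calibration(name): a dict with "camera_matrix" (3x3 intrinsics, pixels), "rvec" (rotation vector, rad) and "tvec" (3), from world to camera coordinates, as OpenCV has them. Camera axes: x right, y down, z forward; pixel columns grow to the right and rows downward; lengths in m; the calibration is good to about 2 mm. A picture is of the moment at which its call begins. get_calibration takes no time and is no camera call.
- ticket.job_done(): hands the job in; it is judged then, once.
The state is a dict: "t": time; "joint_pos": joint angles; "dq": joint speeds; "tau": joint torques, N m; "ee_pos": TCP position; "ee_rot": TCP orientation; "force": force on the tool from outside, world axes, zero at the start; "moment": the same for the moment, N m; "finger_gap": finger opening in m; "grip_force": force on a finger pad.
Only numpy, scipy, OpenCV 4.12 (cv2) and the standard library are available. Lean on these libraries where they do the work, as an engineer would, in place of code of your own. Each camera call takes 0.05 s, during which the arm holds its last target. There are 200 camera calls.

## Task

Three plywood lantern plates lie on the bench, each with a wooden peg standing proud of it. With the fingertips, gently press each peg down until the collar below its head rests on its plate, in this order: first the round plate, then the square one, then the hexagonal one. Leave the plates lying where they are, lift nothing, and do not disturb the other things on the bench.

Things in the scene. Friction and masses are not known exactly. Their poses are not given: they have to be found in the camera images.
- round_plate: Smallest plate: a plain plywood disc, 72 mm in diameter, 18 mm thick, lying loose on the bench (40 to 180 g), with one wooden peg through its centre. Origin at the centre of its underside, z up.
- round_peg_top (a point): Centre of the flat top of the peg head on the round plate: press here. Head: wooden disc, 26 mm in diameter, 8 mm thick, on a 6 mm springy rubber washer; below it a wooden collar, 22 mm in diameter, 4 mm thick, fixed on the 12 mm shank. Top is 48 to 52 mm above the bench at the start, 36 mm with the peg home (collar on the plate) and let go; press it to about 34 mm.
- round_peg (a joint): How far the peg is pushed straight down into its plate, m: 0.016 is home (collar resting on the plate, a hard stop); it starts at 0 to 0.004. It resists with about 3 N of friction, plus 8 N for each m/s, and stays where it is left. The rubber washer gives 1 mm for each 3.5 N, 5 mm at most: about 1 mm while the peg slides, more once it is home.
- square_plate: Plywood square, 88 x 88 mm, 18 mm thick, lying loose on the bench (40 to 180 g), with one wooden peg through its centre. Origin at the centre of its underside, z up.
- square_peg_top (a point): Centre of the flat top of the peg head on the square plate: press here. Head: wooden disc, 26 mm in diameter, 8 mm thick, on a 6 mm springy rubber washer; below it a wooden collar, 22 mm in diameter, 4 mm thick, fixed on the 12 mm shank. Top is 48 to 52 mm above the bench at the start, 36 mm with the peg home (collar on the plate) and let go; press it to about 34 mm.
- square_peg (a joint): How far the peg is pushed straight down into its plate, m: 0.016 is home (collar resting on the plate, a hard stop); it starts at 0 to 0.004. It resists with about 3 N of friction, plus 8 N for each m/s, and stays where it is left. The rubber washer gives 1 mm for each 3.5 N, 5 mm at most: about 1 mm while the peg slides, more once it is home.
- hexagon_plate: Largest plate: a plywood regular hexagon, 120 mm across its corners, 18 mm thick, lying loose on the bench (40 to 180 g), with one wooden peg through its centre. Origin at the centre of its underside, z up.
- hexagon_peg_top (a point): Centre of the flat top of the peg head on the hexagon plate: press here. Head: wooden disc, 26 mm in diameter, 8 mm thick, on a 6 mm springy rubber washer; below it a wooden collar, 22 mm in diameter, 4 mm thick, fixed on the 12 mm shank. Top is 48 to 52 mm above the bench at the start, 36 mm with the peg home (collar on the plate) and let go; press it to about 34 mm.
- hexagon_peg (a joint): How far the peg is pushed straight down into its plate, m: 0.016 is home (collar resting on the plate, a hard stop); it starts at 0 to 0.004. It resists with about 3 N of friction, plus 8 N for each m/s, and stays where it is left. The rubber washer gives 1 mm for each 3.5 N, 5 mm at most: about 1 mm while the peg slides, more once it is home.
- glue_tin: Bystander, loose: small round tin, 38 mm in diameter, 45 mm tall, standing between two plates. Origin at the centre of its underside.
- offcut: Bystander, loose: wooden block 70 x 28 x 22 mm (long side along its x) lying between two plates. Origin at the centre of its underside.
- turned_knob: Bystander, loose: turned dark wooden knob, 30 mm in diameter, 47 mm tall, standing between two plates. Origin at the centre of its underside.
- glue_bottle: Bystander, loose: white glue bottle, 56 mm in diameter, 150 mm tall, standing beyond the plates. Origin at the centre of its underside.
- screwdriver: Bystander, loose: screwdriver lying beyond the plates, along its x axis.
- hammer: Bystander, loose: hammer lying to the right of the plates, along its x axis.
- brush: Bystander, loose: brush lying to the left of the plates, along its x axis.
Things that resemble listed ones, but are neither listed nor needed, are in the scene too. What is shaped like the square_plate but purple is not meant. Leave any grey look-alike of the hexagon_plate alone.

How it is judged (in metres and radians):
On the way, in this order (a step that is already met when the one before it is completed fails the run):
1. the peg of the round plate is home (value of joint round_peg above 0.0135 m), for 0.1 s.
2. the peg of the square plate is home (value of joint square_peg above 0.0135 m), for 0.1 s.
3. the peg of the hexagon plate is home (value of joint hexagon_peg above 0.0135 m), for 0.1 s.
At the end, for the whole second after the job is handed in: All three pegs are home (collars within 2.5 mm of resting on their plates); the plates lie flat on the bench, at rest, within 25 mm of where they started; every bystander is within 30 mm of where it started (value of joint each of round_peg, square_peg, hexagon_peg above 0.0135 m and distance of each of round_plate, square_plate, hexagon_plate from where it was at the start of the episode below 0.025 m and height (world z) of each of round_plate, square_plate, hexagon_plate below 0.006 m and angle between each of round_plate, square_plate, hexagon_plate's own z axis and vertical below 0.1 rad and linear speed of each of round_plate, square_plate, hexagon_plate below 0.02 m/s and distance of each of glue_tin, offcut, turned_knob, glue_bottle, screwdriver, hammer, brush from where it was at the start of the episode below 0.03 m); the robot touches nothing.
It fails at once if a later peg is pushed in (past 8 mm) before the one before it is home ((value of joint square_peg above 0.008 m and value of joint round_peg below 0.0135 m) or (value of joint hexagon_peg above 0.008 m and value of joint round_peg below 0.0135 m) or (value of joint hexagon_peg above 0.008 m and value of joint square_peg below 0.0135 m)).
It fails at once if a plate or its peg is pressed harder than 30 N (contact force between any of the fingers, the arm and round_plate above 30 N or contact force between any of the fingers, the arm and square_plate above 30 N or contact force between any of the fingers, the arm and hexagon_plate above 30 N).
It fails at once if a plate is lifted (12 mm) or tipped (0.35 rad) (height (world z) of any of round_plate, square_plate, hexagon_plate above 0.012 m or angle between any of round_plate, square_plate, hexagon_plate's own z axis and vertical above 0.35 rad).
It fails at once if a plate is shoved more than 25 mm from where it lay (distance of any of round_plate, square_plate, hexagon_plate from where it was at the start of the episode above 0.025 m).
It fails at once if a bystander is moved more than 30 mm (distance of any of glue_tin, offcut, turned_knob, glue_bottle, screwdriver, hammer, brush from where it was at the start of the episode above 0.03 m).
It also fails if it takes over 48 s, if anything falls off the work surface, if the arm or the gripper's body presses on something with over 40 N, if the wrist force passes 120 N, or if a joint passes its speed limit or range.

## Working session

There is one attempt and no reset: what is moved stays moved. The work goes in short steps, Python scripts to look and compute and a tool call to move; the robot and the scene stay as the last step left them, time stands still between calls to the robot, and variables do not carry over. Pictures are saved under pics/ and viewed, at most 10 in all, crops included, and the job is handed in when it is done.

Besides the shell and the picture viewer there is one more tool, called after "Request:" by a JSON object that holds its "method" and its "body". servo_tool: Moves the arm, as the interface text tells. Its arguments: {"type":"object","properties":{"targets":{"type":"array"},"squeeze":{"type":"number"}},"required":["targets"]}

```bash
mkdir -p pics; cat > h.py <<'E'
import numpy as np,cv2
from workcell import ctrl,optics,ticket
def grab(n):
    p,d=optics.camera(n);c=optics.get_calibration(n)
    return p,d,np.array(c["camera_matrix"]),cv2.Rodrigues(np.array(c["rvec"],float))[0],np.array(c["tvec"],float).ravel()
def onplane(uv,z,K,R,t):
    r=R.T@np.linalg.inv(K)@np.array([uv[0],uv[1],1.]);o=-R.T@t
    return o+r*(z-o[2])/r[2]
def cloud(d,K,R,t):
    v,u=np.indices(d.shape);X=np.stack([(u-K[0,2])/K[0,0]*d,(v-K[1,2])/K[1,1]*d,d],-1)
    return (X-t)@R
E
python3 - <<'E'
from h import *
for n in("top","scene"):
    p,d,K,R,t=grab(n);np.savez(n,p=p,d=d,K=K,R=R,t=t);cv2.imwrite(f"pics/{n}0.png",p[...,::-1]);print(n,-R.T@t)
s=ctrl.observe();print(s["t"],s["ee_pos"],s["ee_rot"],s["force"],s["finger_gap"])
E
```

```text
top [ 0.45044021 -0.0155143   1.56782233]
scene [1.40435562 0.01759247 0.79599594]
0.1 [0.20205967 0.56444201 0.25252432] [[-9.41489681e-01  3.37041395e-01 -5.27436465e-04]
 [ 3.37041808e-01  9.41488591e-01 -1.43251841e-03]
 [ 1.37574094e-05 -1.52646945e-03 -9.99998835e-01]] [-0.48106626  0.12545689 -0.12037612] 0.08555288722536145
```

View pics/top0.png

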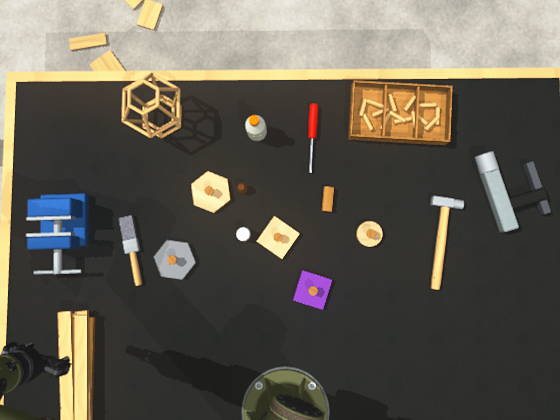

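View pics/scene0.png

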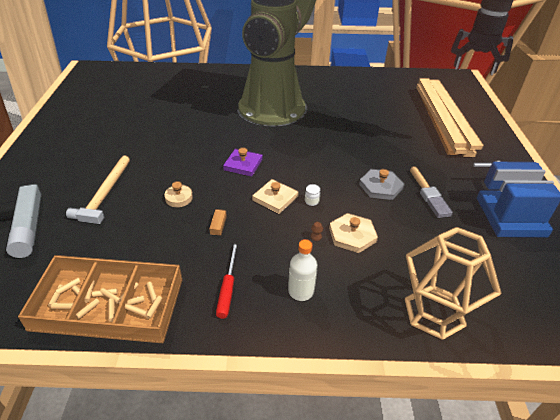

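The top view shows, as candidates: the round plate at (370,234), the only one of its kind. The plywood square is at (278,238), with a purple look-alike at (313,290). The plywood hexagon is at (211,192), with a grey look-alike at (175,260). I choose the three plywood-coloured ones. In the scene view they are at (178,195), (275,196) and (353,232). Next I measure them and check one close crop.

```bash
cat > m.py <<'E'
from h import *
C={"top":[(370,234),(278,238),(211,192)],"scene":[(178,195),(275,196),(353,232)]}
rays={}
crops=[]
for n in C:
    z=np.load(n+".npz");p,d,K,R,t=[z[k] for k in "pdKRt"]
    hsv=cv2.cvtColor(p,cv2.COLOR_RGB2HSV);W=cloud(d,K,R,t)
    for i,(u,v) in enumerate(C[n]):
        x0,y0=u-32,v-32;sub=hsv[y0:v+32,x0:u+32]
        # peg head: darker, more saturated orange-brown than plywood
        w=W[y0:v+32,x0:u+32]
        hi=((w[...,2]>.04)&(w[...,2]<.06)&(sub[...,0]<22)).astype(np.uint8)
        pl=((sub[...,0]<30)&(sub[...,2]>90)&(sub[...,1]>40)).astype(np.uint8)
        for nm,m,zz in(("head",hi,.05),("plate",pl,.018)):
            k,l,s,c=cv2.connectedComponentsWithStats(m)
            if k<2: print(n,i,nm,"none");continue
            j=1+np.argmin([np.hypot(*(c[q]-32))-s[q,4]*.1 for q in range(1,k)])
            uv=c[j]+[x0,y0];hh=w[l==j]
            cn=max(cv2.findContours((l==j).astype(np.uint8),0,1)[0],key=cv2.contourArea)
            mo=cv2.moments(cn);cuv=np.array([mo['m10'],mo['m01']])/max(mo['m00'],1)+[x0,y0]
            print(n,i,nm,"area",s[j,4],"uv",uv.round(1),"plane",onplane(uv,zz,K,R,t).round(4),"filled",onplane(cuv,zz,K,R,t).round(4),"depth med",np.median(hh,0).round(4),"zmax",np.percentile(hh[:,2],95).round(4))
        crops.append(cv2.resize(p[y0+10:v+22,x0+10:u+22],(260,260),interpolation=cv2.INTER_NEAREST))
cv2.imwrite("pics/crop.png",np.vstack([np.hstack(crops[:3]),np.hstack(crops[3:])])[...,::-1])
E
python3 m.py
```

```text
top 0 head area 66 uv [370.9 233.7] plane [ 0.4927 -0.2385  0.05  ] filled [ 0.4926 -0.2386  0.05  ] depth med [ 0.4919 -0.239   0.0476] zmax 0.0536
top 0 plate area 559 uv [369.  233.5] plane [ 0.4942 -0.2378  0.018 ] filled [ 0.4942 -0.2378  0.018 ] depth med [ 0.4944 -0.2369  0.0187] zmax 0.0482
top 1 head area 66 uv [277.8 237.1] plane [0.4836 0.0193 0.05  ] filled [0.4836 0.0194 0.05  ] depth med [0.4838 0.0189 0.0494] zmax 0.0538
top 1 plate area 1037 uv [277.6 236.9] plane [0.4848 0.0209 0.018 ] filled [0.4847 0.0209 0.018 ] depth med [0.4844 0.0197 0.0187] zmax 0.0474
top 2 head area 61 uv [209.  190.6] plane [0.6141 0.2123 0.05  ] filled [0.6142 0.2123 0.05  ] depth med [0.6135 0.2121 0.0502] zmax 0.0561
top 2 plate area 1227 uv [210.2 191.5] plane [0.6148 0.2138 0.018 ] filled [0.6148 0.214  0.018 ] depth med [0.6135 0.2123 0.0188] zmax 0.046
scene 0 head area 61 uv [176.3 185.2] plane [ 0.5062 -0.2377  0.05  ] filled [ 0.5062 -0.2377  0.05  ] depth med [ 0.4996 -0.2394  0.0443] zmax 0.0467
scene 0 plate area 551 uv [178.  194.7] plane [ 0.507 -0.237  0.018] filled [ 0.5066 -0.237   0.018 ] depth med [ 0.5062 -0.2361  0.0146] zmax 0.0444
scene 1 head area 56 uv [274.8 185.3] plane [0.4963 0.0179 0.05  ] filled [0.4962 0.018  0.05  ] depth med [0.4888 0.0183 0.0448] zmax 0.0481
scene 1 plate area 947 uv [275.  195.8] plane [0.5014 0.0193 0.018 ] filled [0.5007 0.0191 0.018 ] depth med [0.4977 0.0192 0.0144] zmax 0.0435
scene 2 head area 82 uv [354.2 221.5] plane [0.6248 0.2099 0.05  ] filled [0.6247 0.2099 0.05  ] depth med [0.6227 0.211  0.0469] zmax 0.0499
scene 2 plate area 1394 uv [353.  232.5] plane [0.6302 0.2106 0.018 ] filled [0.6297 0.2106 0.018 ] depth med [0.6281 0.2094 0.0146] zmax 0.0448
```

View pics/crop.png

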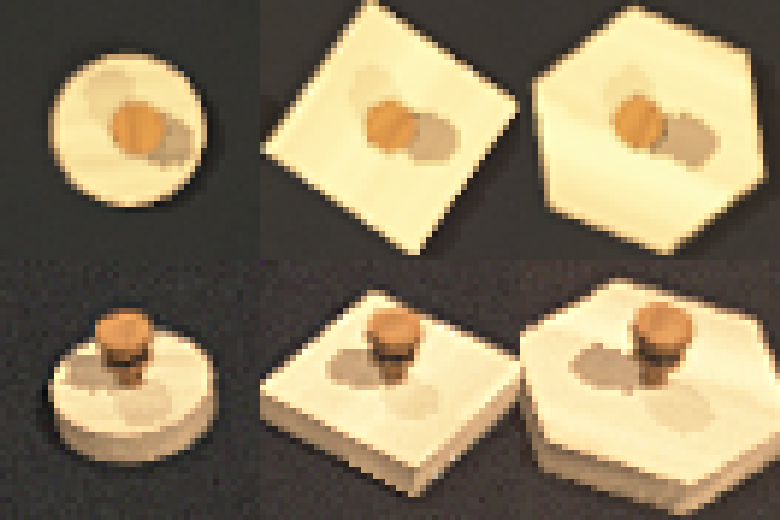

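The crop confirms plywood round, square and hexagonal plates, each with its brown head. Peg tops by ray are round (0.493,-0.2385), square (0.484,0.0195) and hexagon (0.614,0.212). Both views give heights of about 0.05, which fits. I start moving with the gripper shutting.

Request:
{"method": "servo_tool", "body": {"targets": [[[3.6,-4.5,0],[0,0,0],1],[[3.6,-4.5,0],[0,0,0],1],[[3.6,-4.5,0],[0,0,0],1],[[3.6,-4.5,0],[0,0,0],1],[[3.6,-4.5,0],[0,0,0],1],[[3.6,-4.5,0],[0,0,0],1],[[3.6,-4.5,0],[0,0,0],1],[[3.6,-4.5,0],[0,0,0],1]]}}

```text
t: 1.1
ee_pos: [0.491, 0.2032, 0.2531]
ee_rot: [[-0.941, 0.337, -0.0], [0.337, 0.941, 0.0], [0.0, -0.0, -1.0]]
force: [1.1, 0.9, 0.7]
finger_gap: -0.0002
grip_force: 0.0
```

```bash
python3 -c "
from h import *
s=ctrl.observe();print(s['t'],s['ee_pos'],s['ee_rot'].round(3) if hasattr(s['ee_rot'],'round') else s['ee_rot'],s['joint_pos'],s['force'])"
```

```text
1.1 [0.49100583 0.20319275 0.25310013] [[-0.941  0.337 -0.   ]
 [ 0.337  0.941  0.   ]
 [ 0.    -0.    -1.   ]] [ 2.24763525e+01  1.05924133e+01 -1.22597766e+01  6.71605643e+01
  8.37278640e-03  4.21776415e+01] [1.12192272 0.9440391  0.65651207]
```

Request:
{"method": "servo_tool", "body": {"targets": [[[0.2,-5.5,-1.6],[0,0,0],1],[[0,-5.5,-1.6],[0,0,0],1],[[0,-5.5,-1.6],[0,0,0],1],[[0,-5.5,-1.6],[0,0,0],1],[[0,-5.5,-1.6],[0,0,0],1],[[0,-5.5,-1.6],[0,0,0],1],[[0,-5.5,-1.6],[0,0,0],1],[[0,-5.6,-1.6],[0,0,0],1]]}}

```text
t: 2.1
ee_pos: [0.4918, -0.2378, 0.1246]
ee_rot: [[-0.941, 0.337, -0.0], [0.337, 0.941, 0.0], [0.0, 0.0, -1.0]]
force: [0.9, -0.3, -0.6]
finger_gap: -0.0001
grip_force: 0.0
```

Request:
{"method": "servo_tool", "body": {"targets": [[[0,0,0],[0,0,0],1],[[0,0,0],[0,0,0],1]]}}

```text
t: 2.35
ee_pos: [0.4917, -0.2357, 0.1249]
ee_rot: [[-0.941, 0.338, -0.001], [0.338, 0.941, 0.001], [0.001, 0.001, -1.0]]
force: [0.2, 0.2, 0.2]
finger_gap: 0.0
grip_force: 0.0
```

Request:
{"method": "servo_tool", "body": {"targets": [[[0.1,-0.2,-2.2],[0,0,0],1],[[0,0,-1.5],[0,0,0],1],[[0,0,-0.8],[0,0,0],1],[[0,0,0],[0,0,0],1]]}}

```text
t: 2.85
ee_pos: [0.4929, -0.2373, 0.0799]
ee_rot: [[-0.942, 0.336, -0.001], [0.336, 0.942, 0.001], [0.001, 0.0, -1.0]]
force: [-0.4, -0.8, 0.2]
finger_gap: 0.0001
grip_force: 0.0
```

```bash
python3 -c "
from h import *
p,d,K,R,t=grab('scene');cv2.imwrite('pics/r1.png',cv2.resize(p[130:230,120:240],(720,600),interpolation=cv2.INTER_CUBIC)[...,::-1])
s=ctrl.observe();print(s['t'],s['ee_pos'],s['force'])"
```

```text
2.9 [ 0.4932802  -0.23766808  0.08040166] [ 0.21115622  0.32350977 -0.51455639]
```

View pics/r1.png

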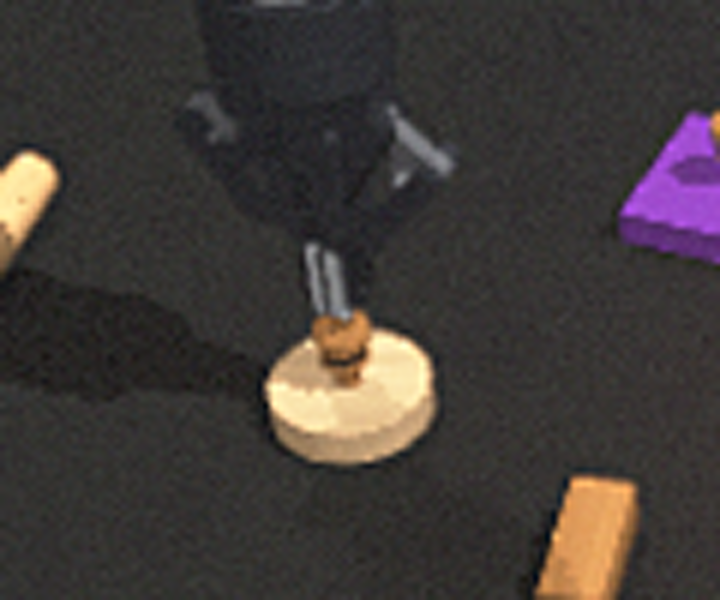

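The fingertips stand centred just over the round head (crop pixel (335,318), head (342,325)). Pressing.

Request:
{"method": "servo_tool", "body": {"targets": [[[0,-0.1,-0.4],[0,0,0],1],[[0,0,-0.4],[0,0,0],1],[[0,0,-0.3],[0,0,0],1],[[0,0,-0.3],[0,0,0],1],[[0,0,-0.3],[0,0,0],1],[[0,0,-0.3],[0,0,0],1],[[0,0,0],[0,0,0],1]]}}

```text
t: 3.78
ee_pos: [0.4933, -0.2392, 0.0601]
ee_rot: [[-0.941, 0.337, -0.0], [0.337, 0.941, -0.0], [-0.0, -0.0, -1.0]]
force: [0.0, -1.2, 1.4]
finger_gap: 0.0001
grip_force: 1.0
```

Request:
{"method": "servo_tool", "body": {"targets": [[[0,0,-0.2],[0,0,0],1],[[0,0,-0.2],[0,0,0],1],[[0,0,0],[0,0,0],1],[[0,0,0],[0,0,0],1]]}}

```text
t: 4.28
ee_pos: [0.4933, -0.2392, 0.0565]
ee_rot: [[-0.941, 0.337, 0.0], [0.337, 0.941, -0.0], [-0.0, -0.0, -1.0]]
force: [-1.1, 0.1, 5.7]
finger_gap: 0.0001
grip_force: 2.6
```

Request:
{"method": "servo_tool", "body": {"targets": [[[0,0,-0.1],[0,0,0],1],[[0,0,0],[0,0,0],1],[[0,0,0],[0,0,0],1]]}}

```text
t: 4.65
ee_pos: [0.4933, -0.2392, 0.0558]
ee_rot: [[-0.941, 0.337, 0.0], [0.337, 0.941, -0.0], [-0.0, -0.0, -1.0]]
force: [-1.9, 0.1, 7.9]
finger_gap: -0.0002
grip_force: 3.9
```

Force climbs with the washer's stiffness (7.9 N, well over the 3 N friction), so the round peg is home. On to the square plate.

Request:
{"method": "servo_tool", "body": {"targets": [[[0,0,1.0],[0,0,0],1],[[0,0,4.5],[0,0,0],1],[[-0.2,5.2,0],[0,0,0],1],[[-0.2,5.2,0],[0,0,0],1],[[-0.2,5.2,0],[0,0,0],1],[[-0.2,5.2,0],[0,0,0],1],[[-0.1,5.1,0],[0,0,0],1],[[0,0,0],[0,0,0],1]]}}

```text
t: 5.65
ee_pos: [0.4839, 0.0228, 0.1105]
ee_rot: [[-0.943, 0.332, -0.0], [0.332, 0.943, 0.001], [0.0, 0.001, -1.0]]
force: [-0.6, 0.1, -0.3]
finger_gap: -0.0003
grip_force: 0.0
```

Request:
{"method": "servo_tool", "body": {"targets": [[[0,0,-1.8],[0,0,0],1],[[0,0,-1.2],[0,0,0],1],[[0,0,0],[0,0,0],1]]}}

```text
t: 6.02
ee_pos: [0.4832, 0.0191, 0.0793]
ee_rot: [[-0.941, 0.338, -0.002], [0.338, 0.941, -0.0], [0.002, -0.001, -1.0]]
force: [-0.2, 0.2, 0.4]
finger_gap: -0.0001
grip_force: 0.0
```

```bash
python3 -c "
from h import *
p,d,K,R,t=grab('scene');cv2.imwrite('pics/s1.png',cv2.resize(p[130:230,160:320],(800,500),interpolation=cv2.INTER_CUBIC)[...,::-1])
s=ctrl.observe();print(s['t'],s['ee_pos'],s['force'])"
```

```text
6.075 [0.48379087 0.01918806 0.07996653] [-0.20358053 -0.18667423  0.29377708]
```

View pics/s1.png

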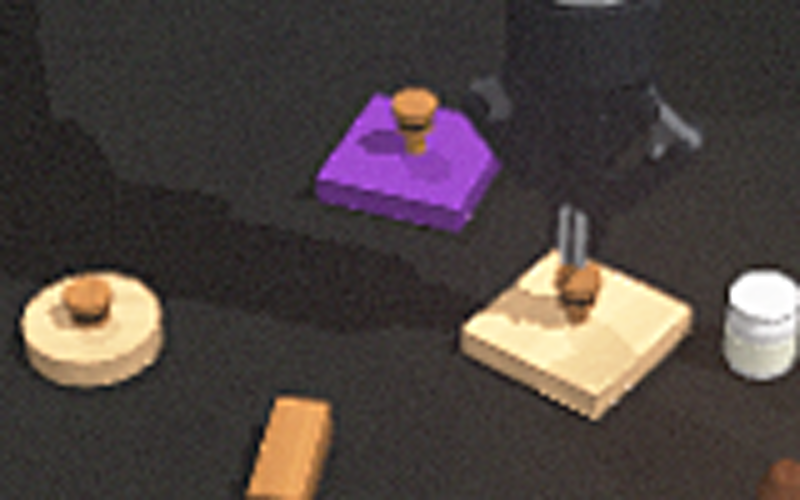

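The round peg at (88,300) now sits low on its plate. The fingertips at (572,262) stand over the square's head at (580,280). Pressing the same way.

Request:
{"method": "servo_tool", "body": {"targets": [[[0,0,-0.4],[0,0,0],1],[[0,0,-0.4],[0,0,0],1],[[0,0,-0.3],[0,0,0],1],[[0,0,-0.3],[0,0,0],1],[[0,0,-0.3],[0,0,0],1],[[0,0,-0.3],[0,0,0],1],[[0,0,-0.2],[0,0,0],1],[[0,0,0],[0,0,0],1]]}}

```text
t: 7.08
ee_pos: [0.4843, 0.0198, 0.0582]
ee_rot: [[-0.941, 0.337, 0.0], [0.337, 0.941, -0.0], [-0.0, -0.0, -1.0]]
force: [-0.3, -1.1, 1.5]
finger_gap: 0.0002
grip_force: 1.0
```

Request:
{"method": "servo_tool", "body": {"targets": [[[0,0,-0.2],[0,0,0],1],[[0,0,0],[0,0,0],1],[[0,0,0],[0,0,0],1]]}}

```text
t: 7.45
ee_pos: [0.4844, 0.0198, 0.0565]
ee_rot: [[-0.941, 0.337, 0.0], [0.337, 0.941, -0.0], [-0.0, -0.0, -1.0]]
force: [-1.0, -0.8, 6.2]
finger_gap: 0.0001
grip_force: 2.6
```

Request:
{"method": "servo_tool", "body": {"targets": [[[0,0,-0.1],[0,0,0],1],[[0,0,0],[0,0,0],1],[[0,0,0],[0,0,0],1]]}}

```text
t: 7.82
ee_pos: [0.4844, 0.0199, 0.0558]
ee_rot: [[-0.941, 0.337, 0.0], [0.337, 0.941, -0.0], [-0.0, 0.0, -1.0]]
force: [-1.6, -1.6, 7.0]
finger_gap: 0.0001
grip_force: 3.9
```

Same signature: the square peg is home. On to the hexagon.

Request:
{"method": "servo_tool", "body": {"targets": [[[0,0,1.0],[0,0,0],1],[[0,0,4.5],[0,0,0],1],[[2.6,3.8,0],[0,0,0],1],[[2.6,3.8,0],[0,0,0],1],[[2.6,3.8,0],[0,0,0],1],[[2.6,3.8,0],[0,0,0],1],[[2.6,4.0,0],[0,0,0],1],[[0,0,0],[0,0,0],1]]}}

```text
t: 8.82
ee_pos: [0.6155, 0.2149, 0.1101]
ee_rot: [[-0.943, 0.334, 0.001], [0.334, 0.943, 0.001], [-0.0, 0.002, -1.0]]
force: [-0.4, -0.3, 0.7]
finger_gap: 0.0005
grip_force: 0.0
```

Request:
{"method": "servo_tool", "body": {"targets": [[[0,0,-1.8],[0,0,0],1],[[0,0,-1.2],[0,0,0],1],[[0,0,0],[0,0,0],1]]}}

```text
t: 9.2
ee_pos: [0.6123, 0.2104, 0.0784]
ee_rot: [[-0.941, 0.338, -0.004], [0.338, 0.941, -0.001], [0.003, -0.002, -1.0]]
force: [0.4, -1.0, -0.6]
finger_gap: 0.0001
grip_force: 0.0
```

```bash
python3 -c "
from h import *
p,d,K,R,t=grab('scene');cv2.imwrite('pics/x1.png',cv2.resize(p[150:270,240:400],(800,600),interpolation=cv2.INTER_CUBIC)[...,::-1])
s=ctrl.observe();print(s['t'],s['ee_pos'],s['force'])"
```

```text
9.25 [0.61310885 0.21080551 0.07933487] [-0.08399584 -0.68716422  0.0562357 ]
```

View pics/x1.png

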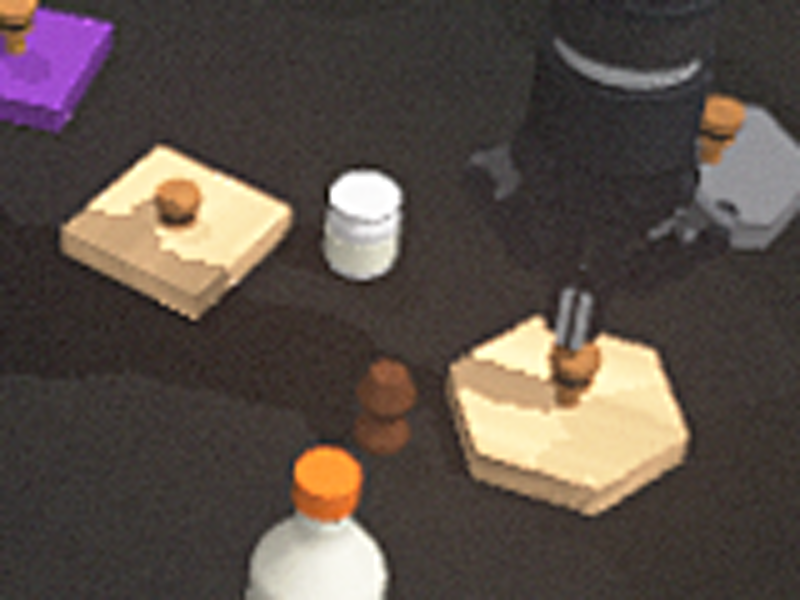

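The square peg at (178,200) sits low and home. The fingertips at (573,345) are over the hexagon's head at (577,358).

Request:
{"method": "servo_tool", "body": {"targets": [[[0,0,-0.4],[0,0,0],1],[[0,0,-0.4],[0,0,0],1],[[0,0,-0.3],[0,0,0],1],[[0,0,-0.3],[0,0,0],1],[[0,0,-0.3],[0,0,0],1],[[0,0,-0.3],[0,0,0],1],[[0,0,-0.2],[0,0,0],1],[[0,0,0],[0,0,0],1]]}}

```text
t: 10.25
ee_pos: [0.6145, 0.2119, 0.0582]
ee_rot: [[-0.941, 0.337, 0.0], [0.337, 0.941, -0.0], [-0.0, 0.0, -1.0]]
force: [1.1, -0.8, 2.5]
finger_gap: 0.0003
grip_force: 1.0
```

Request:
{"method": "servo_tool", "body": {"targets": [[[0,0,-0.2],[0,0,0],1],[[0,0,0],[0,0,0],1],[[0,0,0],[0,0,0],1]]}}

```text
t: 10.62
ee_pos: [0.6145, 0.2119, 0.0567]
ee_rot: [[-0.941, 0.337, 0.001], [0.337, 0.941, 0.0], [-0.001, 0.0, -1.0]]
force: [1.2, -1.6, 5.6]
finger_gap: 0.0002
grip_force: 2.4
```

Request:
{"method": "servo_tool", "body": {"targets": [[[0,0,-0.1],[0,0,0],1],[[0,0,0],[0,0,0],1],[[0,0,0],[0,0,0],1]]}}

```text
t: 11.0
ee_pos: [0.6145, 0.2119, 0.056]
ee_rot: [[-0.941, 0.337, 0.001], [0.337, 0.941, 0.0], [-0.001, 0.0, -1.0]]
force: [0.8, -1.3, 7.1]
finger_gap: 0.0003
grip_force: 3.6
```

Home. I lift clear and verify.

Request:
{"method": "servo_tool", "body": {"targets": [[[0,0,1.0],[0,0,0],1],[[0,0,4],[0,0,0],1],[[0,0,5],[0,0,0],1],[[0,0,5],[0,0,0],1],[[-3,3,0],[0,0,0],1],[[-3,3,0],[0,0,0],1],[[0,0,0],[0,0,0],1],[[0,0,0],[0,0,0],1]]}}

```text
t: 12.0
ee_pos: [0.554, 0.2718, 0.2052]
ee_rot: [[-0.942, 0.337, -0.0], [0.337, 0.942, -0.0], [0.0, -0.001, -1.0]]
force: [0.3, 0.0, 0.5]
finger_gap: 0.0001
grip_force: 0.0
```

```bash
python3 -c "
from h import *
p,d,K,R,t=grab('scene');cv2.imwrite('pics/f.png',cv2.resize(p[150:270,140:400],(780,360),interpolation=cv2.INTER_CUBIC)[...,::-1])
W=cloud(d,K,R,t)
for x,y in((.493,-.239),(.484,.0195),(.614,.212)):
    m=np.hypot(W[...,0]-x,W[...,1]-y)<.012; print(np.percentile(W[m][:,2],[50,90,98]).round(4))
s=ctrl.observe();print(s['t'],s['ee_pos'],s['force'])"
```

```text
[0.0314 0.0342 0.0352]
[0.0324 0.0336 0.0341]
[0.0325 0.0349 0.0359]
12.05 [0.55442199 0.27151356 0.20512396] [ 0.18383339 -1.30134753 -0.23056671]
```

View pics/f.png

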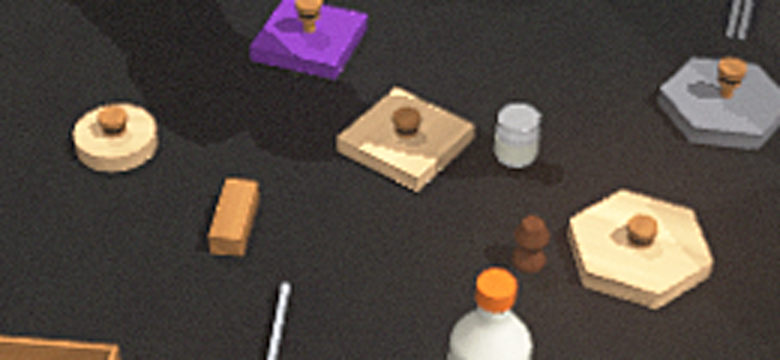

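All three pegs sit low, at (112,120), (406,120) and (642,230), with equal heights of about 36 mm. The scene camera reads about 3 mm low. The look-alikes are untouched and the arm is clear.

```bash
python3 -c "
from workcell import ticket
print(ticket.job_done())"
```

```text
the job is handed in; nothing more can be done
None
```

I pressed the round, square and hexagon pegs home in that order and handed the job in at about 12 s of the 48 s. The last force read during each press was 7 to 8 N, and in the final picture the plates, nearby bystanders and look-alikes looked undisturbed; the hand-in gave no verdict.

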